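Square the serving board, then turn the praline dish over it

TASK

At the pastry bench, push the wooden serving board square and flush into the corner of the steel fence and leave it there. Then pick up the oblong dish with the praline lying in it, lift it straight up off the bench, and turn it a quarter turn in the air so that its long sides run along the board's long sides, keeping the dish level and the praline in its middle all the while. Finish still holding the dish level and still, about 10 cm above the centre of the board - do not put it down or let go - and leave everything else on the bench where it is.

Things in the scene. Friction and masses are not known exactly. Their poses are not given: they have to be found in the camera images.
- fence: fixed L-shaped steel fence, 26 mm high, bars 14 mm thick. Origin: inner corner, at bench level. One bar runs from it along +y (200 mm; inner face on plane x = 0), the other along -x (136 mm; inner face on plane y = 0). The board belongs in the corner, 180 mm side on the first bar, 130 mm end on the second: its centre then at x = -65, y = +90 mm in this frame, axes parallel
- board_mid (a point): loose wooden serving board, 130 mm (own x) by 180 mm (own y) by 18 mm thick, 0.25 to 0.45 kg, lying flat on the bench a few cm out of the fence corner and a little askew (up to about 9 degrees). Point: its centre, half-way up (9 mm above the bench)
- dish_mid (a point): white ceramic oblong dish, 130 mm long (own x), 58 wide (own y), 30 high, flat vertical sides, about 0.2 kg, on the bench with its long axis about square to the board's long sides. Its hollow slopes down at 10 degrees from all four 4 mm walls to the middle. Grip it across its width, midway along its long sides. Point: its centre, 15 mm above its underside
- dish_rest (a point): point on the dish's upright axis, 19 mm above its underside: where the praline's centre lies when it rests in the middle
- praline_center (a point): hard round chocolate praline, a ball of 26 mm diameter, 14 g, loose and free to roll in the dish's hollow; its top stands 2 mm above the dish's rim. Point: its centre
- bowl: bystander: small round white bowl with three pralines, 80 mm across, 42 mm high. Origin: centre of underside
- cup: bystander: round white bowl, 90 mm across, 50 mm high. Origin: centre of underside
- cutter: bystander: steel ring cutter, 56 mm across, 40 mm high. Origin: centre of underside
- jar: bystander: glass jar with steel cap, 60 mm across, 85 mm high. Origin: centre of underside
- tin: bystander: shallow open steel tin, 80 by 150 by 32 mm high. Origin: centre of underside
- spatula: bystander: spatula lying on the bench, 250 mm long along own x. Origin: its underside
- brush: bystander: pastry brush lying on the bench, 180 mm long along own x. Origin: its underside
Not all that is in view belongs to the job. What is shaped like the part that bears dish_mid but blue, orange or purple is not meant.

How it is judged:
On the way, in this order (a step that is already met when the one before it is completed fails the run):
1. the board lies square and flush in the fence corner, the dish still standing on the bench (x of board_mid in the frame of fence above -0.0685 m and y of board_mid in the frame of fence below 0.0935 m and angle between the x axis of board_mid and the x axis of fence, either way round below 0.03 rad and height (world z) of dish_mid below 0.02 m), for 0.2 s.
2. the dish is lifted clear of the bench in the fingers, not yet turned, praline in its middle (height (world z) of dish_mid above 0.04 m and contact force between dish and the fingers above 1 N and angle between the y axis of dish_mid and the x axis of fence, either way round above 1.2 rad and distance between praline_center and dish_rest below 0.015 m), for 0.1 s.
At the end, for the whole second after the job is handed in: Dish held still, mid-height 85 to 190 mm above bench, within 25 mm of board centre, long axis within 8 deg of board's long side, level within 5.7 deg, clear of board and fence; praline within 8 mm of its middle; board within 3.5 mm and 1.7 deg of flush in fence (x of board_mid in the frame of fence above -0.0685 m and y of board_mid in the frame of fence below 0.0935 m and angle between the x axis of board_mid and the x axis of fence, either way round below 0.03 rad and angle between the x axis of dish_mid and the y axis of fence, either way round below 0.14 rad and horizontal distance between dish_mid and board_mid below 0.025 m and height (world z) of dish_mid between 0.085 and 0.19 m and angle between dish_mid's own z axis and vertical below 0.1 rad and distance between praline_center and dish_rest below 0.008 m and linear speed of dish below 0.03 m/s and linear speed of praline below 0.05 m/s and angular speed of dish below 0.2 rad/s and contact force between dish and the fingers above 1 N and contact force between dish and board below 0.05 N and contact force between dish and fence below 0.05 N and contact force between praline and the fingers below 0.05 N); the arm keeps its last pose, push and grip.
It fails at once if the praline rolled more than 30 mm from the middle of the dish, or out of it (distance between praline_center and dish_rest above 0.03 m).
It fails at once if the dish was tipped by more than about 14 degrees (angle between dish_mid's own z axis and vertical above 0.25 rad).
It fails at once if another thing on the bench was moved by more than 20 mm (distance of any of bowl, cutter, jar, tin, cup, spatula, brush from where it was at the start of the episode above 0.02 m).
It also fails if it takes over 72 s, if anything falls off the work surface, if the arm or the gripper's body presses on something with over 40 N, if the wrist force passes 120 N, or if a joint passes its speed limit or range.

ROBOT

A 7-joint arm with a two-finger parallel gripper is mounted at the origin on the work surface. World frame = base frame: x ahead of the robot, y to its left, z up, the work surface at z = 0. Lengths are in m, angles in rad, forces in N, time in s.
With the tool pointing down it reaches from about 0.35 to 0.9 m from the base axis. Payload 19.9 kg.
Tool frame: the origin (TCP) lies between the finger pads; the fingertips stand 19 mm ahead of it and the grasp point (between the pads) is the TCP (bot.finger_overhang is the distance from the TCP to the fingertips, in m); z points along the fingers, y is the direction in which the jaws open and shut (so a half turn about z gives the same grasp; the last joint's range is limited). The gripper opens to 94 mm and grips with 3 to 60 N. Pads are 16 mm wide; open, the fingers measure 119 mm over their backs; the gripper's body (75 mm by 177 mm) begins 78 mm behind the grasp point.
Start: joints at [-1.256, 0.417, -0.01, 1.614, 0.005, 1.111, -0.053], TCP at [0.218, 0.586, 0.188] pointing down, gripper open.
Joint ranges: [-2.81, 2.81], [-0.39, 2.02], [-1.27, 1.25], [0.06, 2.57], [-1.19, 4.33], [0.19, 2], [-2.82, 2.82]. Speed limits (rad/s): [1.89, 1.89, 2.39, 2.39, 3.01, 3.01, 3.01].

INTERFACE

Orientations are given as a 3x3 rotation matrix whose columns are the frame's x, y, z axes.
In Python, from bench import bot gives the robot as it stands.
- The arm moves only by the shell command python3 -m handwheel 'ROWS' [OPENING] [FORCE]. ROWS is JSON, a list of rows, each an object with "travel": the shift along the tool's x, y, z in m, a list of three; "twist": the turn about the tool's z in degrees. In form: [{"travel": [x, y, z], "twist": twist}, ...]. A call has exactly 10 rows; each row is the pose to reach, as a shift and turn from the pose commanded when the call began, along the tool's axes at that moment; what a row does not reach only later rows make up. A row lasts 1/8 s, in which the tool goes at most 62.5 mm and 10.7 degrees, less where a joint would pass 70% of its speed; a pose out of reach is approached as far as the arm can. A call with a gripper value outside its range is refused whole. OPENING is the opening, from 0 (shut) to 1 (fully open), set as the call begins (- or left out, the last holds). The fingers move at their own pace and stop on an object; FORCE is the grip in N (left out, the last holds). Time passes only in rows, so rows that repeat a pose let the fingers close, or fill a call up. It gives the time, the measured TCP pose, the force and the opening at its end, in the units of the state.
- bot.sense(): the state, without advancing time (a new reading comes with each control period).
- bot.camera(name): name is "scene" or "top" or "wrist"; returns a dict with "pixels" (480x640x3 uint8, red, green, blue), "range_z" (480x640 float32, m along the optical axis (not along the pixel's ray), 0 where there is no reading), "intrinsics" (3x3 intrinsics, pixels), "R" (3x3) and "t" (3): a world point X has camera coordinates R X + t. Camera axes: x right, y down, z forward; pixel columns grow to the right and rows downward; lengths in m; the calibration is good to about 2 mm. The wrist camera is an equidistant fisheye: a pixel r from the principal point sees the ray r / f radians off the axis. A picture is of the moment at which its call begins.
- bot.sign_off(): hands the job in, once; it reports no verdict.
The state is a dict: "clock": time; "joint_pos": joint angles; "joint_vel": joint speeds; "joint_torque": joint torques, N m; "position": TCP position; "tool_rot": TCP orientation; "wrist_force": force on the tool from outside, world axes, zero at the start; "ft_torque": the same for the moment, N m; "grip_width": opening from 0.0 (shut) to 1.0 (fully open).
Only numpy, scipy, OpenCV 4.12 (cv2) and the standard library are available. Lean on these libraries where they do the work, as an engineer would, in place of code of your own. Each camera call takes 0.05 s, during which the arm holds its last target. There are 200 camera calls.

## Working session

There is one attempt and no reset: what is moved stays moved. The work goes in short steps, Python scripts to look and compute and a shell command to move; the robot and the scene stay as the last step left them, time stands still between calls to the robot, and variables do not carry over. Pictures are saved under pics/ and viewed, about 8 in all and at most 12, crops included, and the job is handed in when it is done.

```bash
mkdir -p pics; ls; python3 - <<'E'
from bench import bot
import cv2,numpy as np
s=bot.sense();print(s['clock'],s['position'],np.round(s['tool_rot'],3),s['grip_width'])
for n in('top','scene'):
    c=bot.camera(n);cv2.imwrite(f'pics/{n}0.png',c['pixels'][:,:,::-1]);np.savez(f'pics/{n}0.npz',**c)
    print(n,c['intrinsics'].tolist(),np.round(c['R'],3).tolist(),c['t'])
E
```

```text
pics
0.0 [0.21815092 0.58528656 0.18773703] [[-0.937  0.349 -0.   ]
 [ 0.349  0.937 -0.001]
 [-0.    -0.001 -1.   ]] 1.0012605538509587
top [[602.2344646371334, 0.0, 325.9603042365984], [0.0, 602.2344646371334, 245.228438775042], [0.0, 0.0, 1.0]] [[-0.077, -0.997, -0.005], [-0.975, 0.076, -0.207], [0.207, -0.011, -0.978]] [0.05432298 0.59864472 1.32828084]
scene [[569.1818084716863, 0.0, 322.0028630493113], [0.0, 569.1818084716863, 242.18884271484092], [0.0, 0.0, 1.0]] [[-0.388, 0.922, -0.016], [0.741, 0.302, -0.6], [-0.549, -0.245, -0.8]] [ 0.24627376 -0.40716911  1.4347769 ]
```

View pics/top0.png

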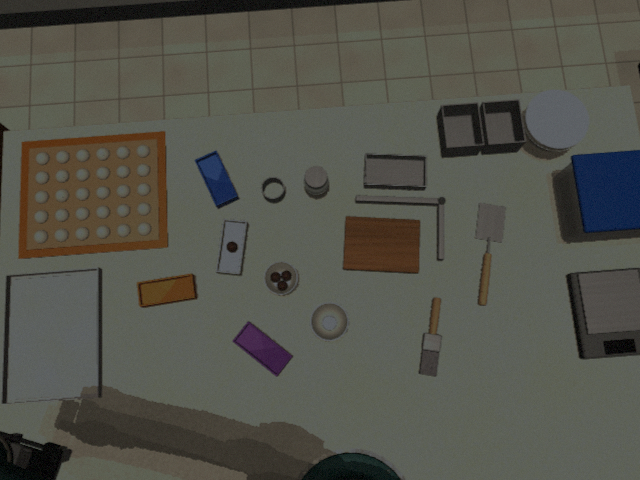

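View pics/scene0.png

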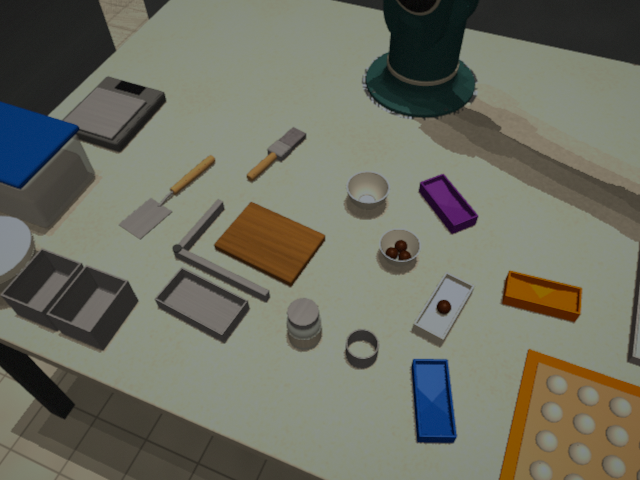

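Top view: the dish I want is the white one with the praline, at (232,247). Things it could be taken for are the blue dish (217,179), orange (167,291), purple (263,348), tin (395,171) and white tray (52,335). The board is at (382,244), and the fence corner is at about (441,202).

```bash
cat > h.py <<'E'
import numpy as np,cv2
def world(c,uv,z):
    "pixels onto plane at world height z"
    uv=np.atleast_2d(np.asarray(uv,float));K,R,t=c['intrinsics'],c['R'],c['t']
    d=(np.c_[uv,np.ones(len(uv))]@np.linalg.inv(K).T)@R; o=-R.T@t
    return o+d*((z-o[2])/d[:,2])[:,None]
def cloud(c):
    v,u=np.mgrid[:480,:640];Z=c['range_z']
    P=np.stack([u,v,np.ones_like(u)],-1)@np.linalg.inv(c['intrinsics']).T*Z[...,None]
    return (P-c['t'])@c['R']
E
python3 - <<'E'
from h import *
c=dict(np.load('pics/top0.npz'))
im=c['pixels'][150:290,200:460,::-1]
big=cv2.resize(im,None,fx=3,fy=3,interpolation=cv2.INTER_CUBIC)
cv2.imwrite('pics/crop0.png',cv2.convertScaleAbs(big,alpha=1.7))
P=cloud(c)
print('bench z',np.median(P[260:340,350:410,2]), 'board z',np.median(P[230:260,360:400,2]))
hsv=cv2.cvtColor(c['pixels'],cv2.COLOR_RGB2HSV)
for n,(a,b,x,y),z in(('board',(335,205,430,280),.018),):
    m=np.zeros((480,640),np.uint8);s=hsv[b-0:y,a:x]
    m[b:y,a:x]=((s[...,1]>100))*255
    m=cv2.morphologyEx(m,cv2.MORPH_OPEN,np.ones((3,3)))
    cs=max(cv2.findContours(m,0,2)[0],key=cv2.contourArea)
    W=world(c,cs[:,0],z)[:,:2].astype(np.float32);print(n,cv2.minAreaRect(W),np.round(cv2.boxPoints(cv2.minAreaRect(W)),4).tolist())
# height map blobs
H=P[...,2]
for n,(a,b,x,y),lo,hi in(('dish',(205,210,260,285),.02,.05),('fence',(350,190,450,265),.021,.04),('bowl',(260,255,305,300),.025,.06),('cup',(308,300,352,345),.03,.07)):
    m=(H[b:y,a:x]>lo)&(H[b:y,a:x]<hi);W=P[b:y,a:x][m][:,:2].astype(np.float32);r=cv2.minAreaRect(W);print(n,m.sum(),r,np.round(cv2.boxPoints(r),4).tolist(),np.median(P[b:y,a:x][m][:,2]))
E
```

```text
bench z 0.000877914038308127 board z 0.01813407209241709
board ((0.6030991673469543, -0.12466307729482651), (0.17729514837265015, 0.1292894035577774), 82.48802947998047) [[0.527400016784668, -0.20409999787807465], [0.6556000113487244, -0.22100000083446503], [0.6787999868392944, -0.04520000144839287], [0.550599992275238, -0.028300000354647636]]
dish 457 ((0.6239901185035706, 0.2325388491153717), (0.05940934643149376, 0.13135379552841187), 79.7563705444336) [[0.554099977016449, 0.2150000035762787], [0.6833000183105469, 0.1915999948978424], [0.6938999891281128, 0.2500999867916107], [0.5645999908447266, 0.2734000086784363]] 0.02830017272573847
fence 1309 ((0.6329207420349121, -0.16459691524505615), (0.22507642209529877, 0.16819387674331665), 84.30347442626953) [[0.538100004196167, -0.26820001006126404], [0.7053999900817871, -0.2849000096321106], [0.7278000116348267, -0.061000000685453415], [0.5604000091552734, -0.04430000111460686]] 0.024516385645184224
bowl 498 ((0.5375465750694275, 0.12104810774326324), (0.07720449566841125, 0.07769766449928284), 87.20330810546875) [[0.4968999922275543, 0.0843999981880188], [0.5745000243186951, 0.08060000091791153], [0.5781999826431274, 0.15770000219345093], [0.5005999803543091, 0.1615000069141388]] 0.03291697511503981
cup 453 ((0.42820486426353455, 0.015512045472860336), (0.08864074945449829, 0.08627057075500488), 85.2648696899414) [[0.3815999925136566, -0.025100000202655792], [0.4675000011920929, -0.03220000118017197], [0.4749000072479248, 0.05609999969601631], [0.3889000117778778, 0.06319999694824219]] 0.045985829191318696
```

View pics/crop0.png

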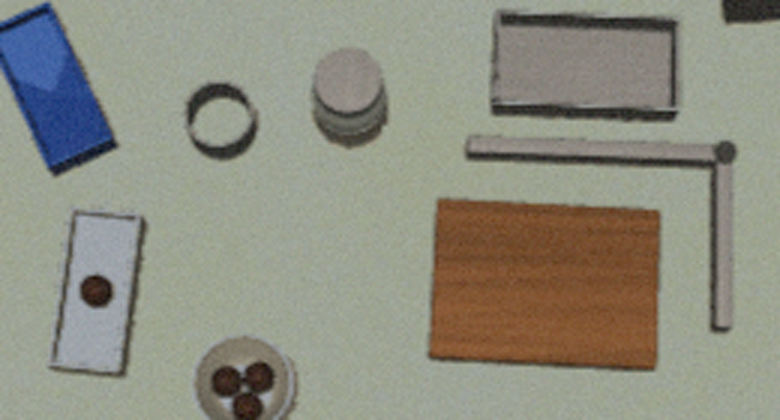

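The crop confirms the white dish, with the praline at crop (96,290). The board is a little askew, below and to the left of the fence corner. Next I'll fit the fence pose.

```bash
cat >> h.py <<'E'
from scipy.optimize import minimize
def fitfence(c,box=(350,190,450,265)):
    P=cloud(c);a,b,x,y=box;Q=P[b:y,a:x].reshape(-1,3);Q=Q[(Q[:,2]>.021)&(Q[:,2]<.036)][:,:2]
    def f(p):
        d=Q-p[:2];C,S=np.cos(p[2]),np.sin(p[2]);X=d[:,0]*C+d[:,1]*S;Y=-d[:,0]*S+d[:,1]*C
        def box(x0,x1,y0,y1): return np.hypot(np.maximum(0,abs(X-(x0+x1)/2)-0),0*Y)
        r1=np.hypot(X-.007,np.maximum(0,abs(Y-.093)-.107)); r2=np.hypot(Y+.007,np.maximum(0,abs(X+.061)-.075))
        return np.minimum(np.minimum(r1,r2),.012).sum()
    best=min((minimize(f,[.70+dx,-.27+dy,th],method='Nelder-Mead',options=dict(xatol=1e-5,fatol=1e-6,maxiter=2000)) for dx in(0,-.01) for dy in(0,.01,.02) for th in(0,.07)),key=lambda r:r.fun)
    return best.x,best.fun/len(Q)
def tof(F,p):
    C,S=np.cos(F[2]),np.sin(F[2]);d=np.atleast_2d(p)[:,:2]-F[:2];return d@np.array([[C,-S],[S,C]])
def fromf(F,p):
    C,S=np.cos(F[2]),np.sin(F[2]);return F[:2]+np.atleast_2d(p)@np.array([[C,S],[-S,C]])
def board(c,box=(335,205,440,280)):
    a,b,x,y=box;m=np.zeros((480,640),np.uint8);m[b:y,a:x]=(cv2.cvtColor(c['pixels'],cv2.COLOR_RGB2HSV)[b:y,a:x,1]>100)*255
    m=cv2.morphologyEx(m,cv2.MORPH_OPEN,np.ones((3,3)));cs=max(cv2.findContours(m,0,2)[0],key=cv2.contourArea)
    return cv2.minAreaRect(world(c,cs[:,0],.018)[:,:2].astype(np.float32))
def delta(s,target,ydir_deg):
    "shift in tool axes and twist (deg) to reach target xyz with tool y at heading ydir"
    R=s['tool_rot'];d=R.T@(np.array(target)-s['position']);h=np.degrees(np.arctan2(R[1,1],R[0,1]))
    return np.round(d*1000,1),round(-(((ydir_deg-h)+90)%180-90),1)
E
python3 - <<'E'
from h import *
from bench import bot
c=dict(np.load('pics/top0.npz'));F,e=fitfence(c);print('fence',F,np.degrees(F[2]),e)
b=board(c);p=np.array(b[0]);print('board in fence',tof(F,p),'rel deg',b[2]-90-np.degrees(F[2]),'corners',tof(F,cv2.boxPoints(b)).round(4).tolist())
P=cloud(c)
for n,q in dict(jar=(316,175),brushend=(436,298),brushend2=(430,375),cup=(330,320),spat=(484,303)).items(): print(n,P[q[1],q[0]].round(3))
s=bot.sense();y=90+np.degrees(F[2])
t=fromf(F,[-.065-.10,.09]) ;print('pre',t)
for z in(.15,.027):print(delta(s,[t[0,0],t[0,1],z],y))
np.save('F.npy',F)
E
```

```text
fence [ 0.68951888 -0.26828134 -0.11528133] -6.6051337526380935 0.0066810086945377125
board in fence [[-0.10236595  0.13272446]] rel deg -0.9068367673814377 corners [[-0.1684, 0.0451], [-0.0391, 0.0431], [-0.0363, 0.2203], [-0.1656, 0.2224]]
jar [0.767 0.018 0.08 ]
brushend [ 0.464 -0.239  0.024]
brushend2 [ 0.291 -0.205  0.025]
cup [0.434 0.012 0.007]
spat [ 0.444 -0.348  0.024]
pre [[ 0.53596643 -0.1598994 ]]
(array([-558. , -587.2,   38.5]), np.float64(-13.8))
(array([-558. , -587.1,  161.5]), np.float64(-13.8))
```

```bash
sed -i "s/Q=P\[b:y,a:x\].reshape(-1,3);Q=Q\[/Q=P[b:y,a:x].reshape(-1,3);sat=cv2.cvtColor(c['pixels'],cv2.COLOR_RGB2HSV)[b:y,a:x,1].reshape(-1);Q=Q[(sat<70)\&/; /def box(x0/d" h.py
python3 - <<'E'
from h import *
from bench import bot
c=dict(np.load('pics/top0.npz'));F,e=fitfence(c);print('fence',F,np.degrees(F[2]),e);np.save('F.npy',F)
b=board(c);print('board in fence',tof(F,b[0]),'rel deg',b[2]-90-np.degrees(F[2]),tof(F,cv2.boxPoints(b)).round(4).tolist())
s=bot.sense();y=90+np.degrees(F[2]);x0=tof(F,cv2.boxPoints(b))[:,0].min()-.025
t=fromf(F,[x0,tof(F,b[0])[0,1]]);print('pre',t)
for z in(.15,.027):print(delta(s,[t[0,0],t[0,1],z],y))
E
```

```text
fence [ 0.68967491 -0.26823668 -0.11460996] -6.566666956390835 0.0035736998056048338
board in fence [[-0.10242673  0.13273095]] rel deg -0.9453035636286966 [[-0.1685, 0.0452], [-0.0393, 0.043], [-0.0363, 0.2203], [-0.1656, 0.2224]]
pre [[ 0.51259844 -0.11424514]]
(array([-520.2, -552.6,   38.4]), np.float64(-13.9))
(array([-520.2, -552.5,  161.4]), np.float64(-13.9))
```

```bash
python3 -m handwheel '[{"travel":[-40,-43,4],"twist":0},{"travel":[-0.08,-0.085,0.008],"twist":0},{"travel":[-0.12,-0.127,0.01],"twist":0},{"travel":[-0.16,-0.17,0.015],"twist":0},{"travel":[-0.2,-0.212,0.02],"twist":0},{"travel":[-0.24,-0.255,0.02],"twist":0},{"travel":[-0.28,-0.297,0.025],"twist":0},{"travel":[-0.32,-0.34,0.03],"twist":0},{"travel":[-0.36,-0.382,0.03],"twist":0},{"travel":[-0.4,-0.425,0.03],"twist":0}]' | head -c 10 >/dev/null; echo; python3 -c "
from bench import bot;s=bot.sense();print(s['clock'],s['position'],s['tool_rot'].round(3) if hasattr(s['tool_rot'],'round') else s['tool_rot'])"
```

```text
1.35 [0.44500281 0.04592337 0.15843432] [[-0.937  0.349  0.   ]
 [ 0.349  0.937  0.   ]
 [-0.     0.    -1.   ]]
```

My first row was typed in mm instead of m. The per-row limit capped it in the right direction, so it did no harm. Everything from here is in metres.

```bash
python3 - <<'E'
from h import *
from bench import bot
print(delta(bot.sense(),[.5126,-.1142,.15],90-6.57))
E
```

```text
(array([-119.2, -126.5,    8.4]), np.float64(-13.9))
```

```bash
python3 -m handwheel '[{"travel":[-0.03,-0.032,0],"twist":-4},{"travel":[-0.06,-0.064,0],"twist":-8},{"travel":[-0.09,-0.096,0],"twist":-12},{"travel":[-0.119,-0.1265,0],"twist":-13.9},{"travel":[-0.119,-0.1265,0.04],"twist":-13.9},{"travel":[-0.119,-0.1265,0.08],"twist":-13.9},{"travel":[-0.119,-0.1265,0.11],"twist":-13.9},{"travel":[-0.119,-0.1265,0.131],"twist":-13.9},{"travel":[-0.119,-0.1265,0.131],"twist":-13.9},{"travel":[-0.119,-0.1265,0.131],"twist":-13.9}]'
python3 - <<'E'
from h import *
from bench import bot
F=np.load('F.npy');s=bot.sense();print('tcp fence',tof(F,s['position']),s['position'],s['wrist_force'],np.degrees(np.arctan2(s['tool_rot'][1,1],s['tool_rot'][0,1])))
E
```

```text
clock: 2.6
position: [0.5123, -0.1126, 0.0281]
tool_rot: [[-0.993, 0.114, 0.001], [0.114, 0.993, -0.0], [-0.001, -0.0, -1.0]]
wrist_force: [-0.4, -0.2, 0.7]
grip_width: 1.001
tcp fence [[-0.19398042  0.13436804]] [ 0.51233333 -0.11256672  0.02812392] [-0.37841917 -0.16699217  0.72483198] 83.4549056193462
```

```bash
python3 -m handwheel '[{"travel":[-0.008,0,0],"twist":0},{"travel":[-0.015,0,0],"twist":0},{"travel":[-0.022,0,0],"twist":0},{"travel":[-0.028,0,0],"twist":0},{"travel":[-0.034,0,0],"twist":0},{"travel":[-0.039,0,0],"twist":0},{"travel":[-0.044,0,0],"twist":0},{"travel":[-0.048,0,0],"twist":0},{"travel":[-0.051,0,0],"twist":0},{"travel":[-0.052,0,0],"twist":0}]'
```

```text
clock: 3.85
position: [0.5637, -0.1184, 0.0274]
tool_rot: [[-0.993, 0.114, -0.0], [0.114, 0.993, -0.0], [0.0, -0.0, -1.0]]
wrist_force: [-0.6, 0.2, -1.0]
grip_width: 1.001
```

```bash
python3 -m handwheel '[{"travel":[-0.001,0,0],"twist":0},{"travel":[-0.001,0,0],"twist":0},{"travel":[-0.002,0,0],"twist":0},{"travel":[-0.002,0,0],"twist":0},{"travel":[-0.003,0,0],"twist":0},{"travel":[-0.003,0,0],"twist":0},{"travel":[-0.003,0,0],"twist":0},{"travel":[-0.003,0,0],"twist":0},{"travel":[-0.003,0,0],"twist":0},{"travel":[-0.003,0,0],"twist":0}]'
python3 - <<'E'
from h import *
from bench import bot
F=np.load('F.npy');s=bot.sense();print('tcp fence',tof(F,s['position']),s['wrist_force'])
c=bot.camera('top');cv2.imwrite('pics/top1.png',cv2.convertScaleAbs(cv2.resize(c['pixels'][170:290,310:470,::-1],None,fx=5,fy=5,interpolation=2),alpha=1.6))
E
```

```text
clock: 5.1
position: [0.5666, -0.1187, 0.0274]
tool_rot: [[-0.993, 0.114, 0.0], [0.114, 0.993, -0.0], [-0.0, -0.0, -1.0]]
wrist_force: [-0.2, 1.0, 0.0]
grip_width: 1.001
tcp fence [[-0.13934942  0.13449336]] [-0.18433599  1.02300488  0.0358888 ]
```

View pics/top1.png

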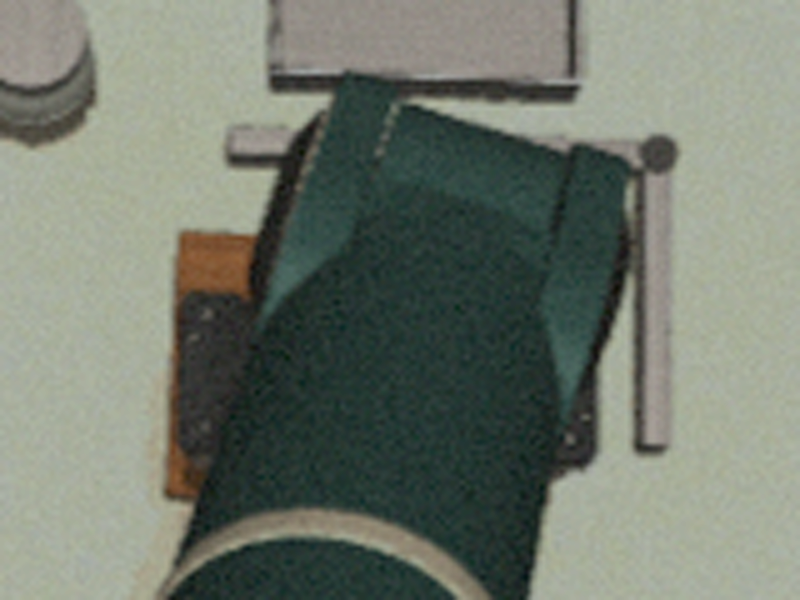

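The board's left edge (crop 180,232 to 165,495) looks almost unmoved. I'll check the same moment from the scene camera.

```bash
python3 - <<'E'
from h import *
from bench import bot
c=bot.camera('scene');K=c['intrinsics']
def px(p): q=K@(c['R']@np.array(p)+c['t']);return q[:2]/q[2]
s=bot.sense();print('tcp px',px(s['position']))
F=np.load('F.npy')
for nm,p in dict(corner=(0,0),by=(-.13,.18),bx=(0,.18),b0=(-.13,0)).items(): print(nm,px([*fromf(F,p)[0],.018]))
cv2.imwrite('pics/scene1.png',cv2.convertScaleAbs(cv2.resize(c['pixels'][170:320,140:340,::-1],None,fx=4,fy=4,interpolation=2),alpha=1.6))
E
```

```text
tcp px [280.03279899 222.17755495]
corner [183.87823733 248.30814339]
by [297.50868494 237.0693854 ]
bx [261.44087448 286.03759935]
b0 [222.69363275 203.79164308]
```

View pics/scene1.png

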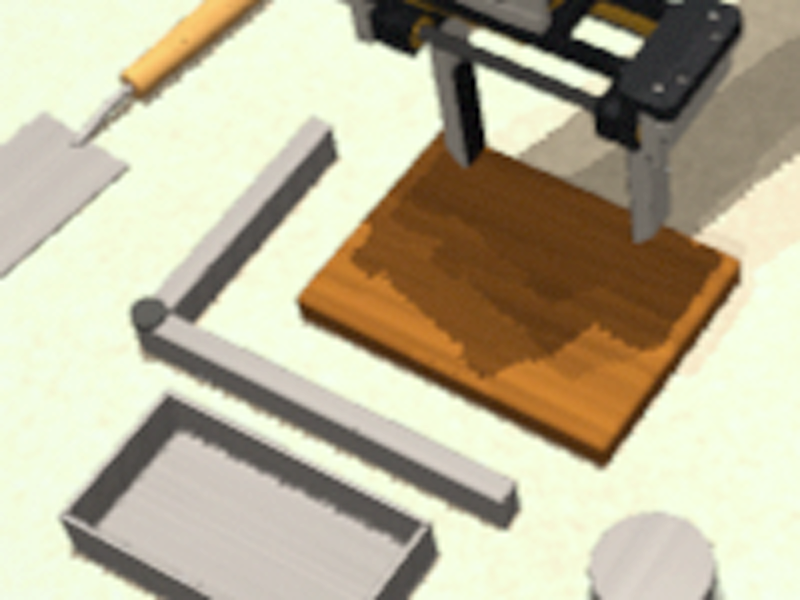

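```bash
python3 - <<'E'
from h import *
from bench import bot
print(bot.finger_overhang,[a for a in dir(bot) if a[0]!='_'])
c=bot.camera('scene');P=cloud(c)
for u0,v0,u1,v1 in((250,180,262,213),(297,200,308,232)):
    Q=P[v0:v1,u0:u1].reshape(-1,3);Q=Q[Q[:,2]>.0];print([ (v,P[v,(u0+u1)//2].round(3).tolist()) for v in range(v0,v1,3)])
print(bot.sense()['position'],bot.sense()['wrist_force'])
E
```

```text
0.019 ['MotionError', 'camera', 'finger_overhang', 'sense', 'sign_off']
[(180, [0.586, -0.147, 0.157]), (183, [0.592, -0.143, 0.157]), (186, [0.562, -0.165, 0.109]), (189, [0.564, -0.164, 0.104]), (192, [0.565, -0.165, 0.095]), (195, [0.565, -0.166, 0.087]), (198, [0.568, -0.165, 0.081]), (201, [0.571, -0.164, 0.076]), (204, [0.569, -0.167, 0.064]), (207, [0.571, -0.167, 0.057]), (210, [0.572, -0.167, 0.05])]
[(200, [0.611, -0.044, 0.173]), (203, [0.609, -0.045, 0.163]), (206, [0.611, -0.045, 0.157]), (209, [0.608, -0.047, 0.146]), (212, [0.582, -0.061, 0.102]), (215, [0.585, -0.059, 0.097]), (218, [0.584, -0.06, 0.087]), (221, [0.584, -0.061, 0.077]), (224, [0.584, -0.061, 0.069]), (227, [0.584, -0.062, 0.059]), (230, [0.563, -0.073, 0.02])]
[ 0.56663312 -0.11868889  0.02740004] [-0.33037055  0.20015494 -0.43704486]
```

The scene view shows both fingertips (crop 465,165 and 640,240) hovering about 50 mm above the bench, though the pose readout implies 8 mm. The readout is about 40 mm off in z, while x and y agree with the image. I'll back off, go down by the measured height, and check again.

```bash
python3 -m handwheel '[{"travel":[0.02,0,0],"twist":0},{"travel":[0.04,0,0],"twist":0},{"travel":[0.055,0,0],"twist":0},{"travel":[0.058,0,0],"twist":0},{"travel":[0.058,0,0.01],"twist":0},{"travel":[0.058,0,0.02],"twist":0},{"travel":[0.058,0,0.026],"twist":0},{"travel":[0.058,0,0.03],"twist":0},{"travel":[0.058,0,0.03],"twist":0},{"travel":[0.058,0,0.03],"twist":0}]'
python3 - <<'E'
from h import *
from bench import bot
c=bot.camera('scene');P=cloud(c);K=c['intrinsics']
s=bot.sense();p=np.array(s['position']);R=np.array(s['tool_rot'])
# points near finger columns
d=P-p; X=d@R[:,0];Y=d@R[:,1]
for sg in(-1,1):
    m=(abs(X)<.02)&(abs(Y*sg-.052)<.016)&(P[...,2]>.008)&(P[...,2]<.14)
    z=P[...,2][m];print(sg,m.sum(),np.sort(z)[:12].round(3), 'front X',np.percentile(X[m&(P[...,2]<.07)],[2,50,98]).round(4),'Y',np.percentile(Y[m],[2,50,98]).round(4))
cv2.imwrite('pics/scene2.png',cv2.convertScaleAbs(cv2.resize(c['pixels'][150:270,220:380,::-1],None,fx=5,fy=5,interpolation=2),alpha=1.6))
E
```

```text
clock: 6.5
position: [0.5091, -0.1122, -0.0024]
tool_rot: [[-0.993, 0.114, 0.0], [0.114, 0.993, -0.0], [-0.0, -0.0, -1.0]]
wrist_force: [-0.2, -0.4, 0.7]
grip_width: 1.001
-1 312 [0.013 0.013 0.013 0.014 0.014 0.014 0.015 0.016 0.017 0.017 0.017 0.018] front X [-0.0123 -0.0081  0.0063] Y [-0.0572 -0.0474 -0.0442]
1 200 [0.016 0.016 0.017 0.018 0.018 0.02  0.02  0.021 0.021 0.022 0.023 0.023] front X [-0.0121 -0.0091  0.0064] Y [0.0395 0.0572 0.0613]
```

View pics/scene2.png

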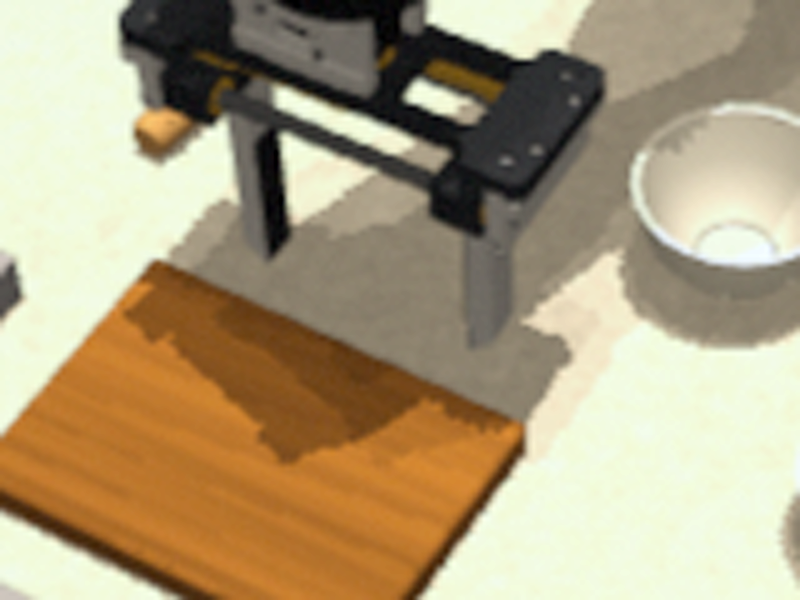

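The tips now stand about 15 mm above the bench, just clear of the board edge. I'll go down 9 mm more, then push.

```bash
python3 -m handwheel '[{"travel":[0,0,0.005],"twist":0},{"travel":[0,0,0.009],"twist":0},{"travel":[-0.01,0,0.009],"twist":0},{"travel":[-0.018,0,0.009],"twist":0},{"travel":[-0.026,0,0.009],"twist":0},{"travel":[-0.032,0,0.009],"twist":0},{"travel":[-0.038,0,0.009],"twist":0},{"travel":[-0.044,0,0.009],"twist":0},{"travel":[-0.048,0,0.009],"twist":0},{"travel":[-0.05,0,0.009],"twist":0}]'
```

```text
clock: 7.8
position: [0.5588, -0.1178, -0.0117]
tool_rot: [[-0.993, 0.114, -0.0], [0.114, 0.993, -0.0], [0.0, -0.0, -1.0]]
wrist_force: [-4.1, 0.9, 2.5]
grip_width: 0.999
```

```bash
python3 -m handwheel '[{"travel":[-0.002,0,0],"twist":0},{"travel":[-0.003,0,0],"twist":0},{"travel":[-0.004,0,0],"twist":0},{"travel":[-0.005,0,0],"twist":0},{"travel":[-0.006,0,0],"twist":0},{"travel":[-0.007,0,0],"twist":0},{"travel":[-0.007,0,0],"twist":0},{"travel":[-0.007,0,0],"twist":0},{"travel":[-0.007,0,0],"twist":0},{"travel":[-0.007,0,0],"twist":0}]'
python3 - <<'E'
from h import *
from bench import bot
F=np.load('F.npy');s=bot.sense();print('tcp fence',tof(F,s['position']))
E
```

```text
clock: 9.05
position: [0.5658, -0.1187, -0.0115]
tool_rot: [[-0.993, 0.114, 0.0], [0.114, 0.993, -0.0], [-0.0, -0.0, -1.0]]
wrist_force: [-0.4, -0.3, 0.8]
grip_width: 0.996
tcp fence [[-0.14015851  0.13442261]]
```

Contact is made: 4 N of drag while pushing, and the gripper isn't at the fence yet. I'll continue in 1 mm steps until the force rises.

```bash
python3 -m handwheel '[{"travel":[-0.001,0,0],"twist":0},{"travel":[-0.001,0,0],"twist":0},{"travel":[-0.002,0,0],"twist":0},{"travel":[-0.002,0,0],"twist":0},{"travel":[-0.003,0,0],"twist":0},{"travel":[-0.003,0,0],"twist":0},{"travel":[-0.003,0,0],"twist":0},{"travel":[-0.003,0,0],"twist":0},{"travel":[-0.003,0,0],"twist":0},{"travel":[-0.003,0,0],"twist":0}]'
```

```text
clock: 10.3
position: [0.5687, -0.1189, -0.0116]
tool_rot: [[-0.993, 0.114, 0.0], [0.114, 0.993, -0.0], [-0.0, -0.0, -1.0]]
wrist_force: [-1.4, -0.1, -1.4]
grip_width: 0.999
```

```bash
python3 -m handwheel '[{"travel":[-0.001,0,0],"twist":0},{"travel":[-0.001,0,0],"twist":0},{"travel":[-0.002,0,0],"twist":0},{"travel":[-0.002,0,0],"twist":0},{"travel":[-0.003,0,0],"twist":0},{"travel":[-0.003,0,0],"twist":0},{"travel":[-0.003,0,0],"twist":0},{"travel":[-0.003,0,0],"twist":0},{"travel":[-0.003,0,0],"twist":0},{"travel":[-0.003,0,0],"twist":0}]'
```

```text
clock: 11.55
position: [0.5688, -0.1189, -0.0119]
tool_rot: [[-0.993, 0.114, -0.005], [0.114, 0.993, 0.001], [0.005, 0.001, -1.0]]
wrist_force: [-21.1, 3.9, 17.4]
grip_width: 1.002
```

Reading 21 N against the fence, so the board's long side is flush. Now I'll plan the push on the end.

```bash
python3 - <<'E'
from h import *
from bench import bot
F=np.load('F.npy');s=bot.sense();print('tcp fence',tof(F,s['position']),np.round(s['joint_pos'],3))
t=fromf(F,[-.07,.255])[0];print(t)
print(delta(s,[*t,.04],-6.57))
E
```

```text
tcp fence [[-0.13718511  0.13448057]] [-0.12   0.633  0.357  1.862 -0.323  0.709  1.879]
[ 0.64929575 -0.00690448]
(array([-66.9, 120.6, -52.1]), np.float64(-90.0))
```

```bash
python3 -m handwheel '[{"travel":[0.008,0,0],"twist":0},{"travel":[0.01,0,-0.03],"twist":10},{"travel":[0.0,0.02,-0.052],"twist":20},{"travel":[-0.01,0.04,-0.052],"twist":30},{"travel":[-0.025,0.06,-0.052],"twist":40},{"travel":[-0.04,0.08,-0.052],"twist":50},{"travel":[-0.055,0.1,-0.052],"twist":60},{"travel":[-0.067,0.121,-0.052],"twist":70},{"travel":[-0.067,0.121,-0.052],"twist":80},{"travel":[-0.067,0.121,-0.052],"twist":90}]'
python3 - <<'E'
from h import *
from bench import bot
F=np.load('F.npy');s=bot.sense();print('tcp fence',tof(F,s['position']),s['position'],np.round(s['joint_pos'],3),np.degrees(np.arctan2(s['tool_rot'][1,1],s['tool_rot'][0,1])))
c=bot.camera('top');b=board(c);print('board',tof(F,b[0]),b[1],b[2]-90-np.degrees(F[2]),tof(F,cv2.boxPoints(b)).round(4).tolist())
E
```

```text
clock: 12.8
position: [0.6524, -0.0063, 0.0404]
tool_rot: [[0.119, 0.993, 0.001], [0.993, -0.119, -0.0], [-0.0, 0.001, -1.0]]
wrist_force: [-1.0, -0.1, 0.5]
grip_width: 1.003
tcp fence [[-0.06700945  0.255935  ]] [ 0.65237361 -0.00631761  0.0404403 ] [-0.554  0.764  0.761  1.67  -0.62   0.963  0.315] -6.826669687932713
board [[-0.06629984  0.13364559]] (0.17602363228797913, 0.12630654871463776) 0.34631478353927214 [[-0.1289, 0.0453], [-0.0026, 0.046], [-0.0037, 0.222], [-0.13, 0.2213]]
```

```bash
python3 -m handwheel '[{"travel":[0,-0.003,0.025],"twist":0},{"travel":[0,-0.003,0.045],"twist":0},{"travel":[0,-0.003,0.052],"twist":0},{"travel":[-0.012,-0.003,0.052],"twist":0},{"travel":[-0.022,-0.003,0.052],"twist":0},{"travel":[-0.032,-0.003,0.052],"twist":0},{"travel":[-0.04,-0.003,0.052],"twist":0},{"travel":[-0.048,-0.003,0.052],"twist":0},{"travel":[-0.055,-0.003,0.052],"twist":0},{"travel":[-0.06,-0.003,0.052],"twist":0}]'
```

```text
clock: 14.1
position: [0.6422, -0.0664, -0.0115]
tool_rot: [[0.114, 0.993, 0.0], [0.993, -0.114, -0.0], [-0.0, 0.0, -1.0]]
wrist_force: [1.3, 4.0, 3.6]
grip_width: 0.997
```

```bash
python3 -m handwheel '[{"travel":[-0.002,0,0],"twist":0},{"travel":[-0.003,0,0],"twist":0},{"travel":[-0.004,0,0],"twist":0},{"travel":[-0.005,0,0],"twist":0},{"travel":[-0.006,0,0],"twist":0},{"travel":[-0.006,0,0],"twist":0},{"travel":[-0.007,0,0],"twist":0},{"travel":[-0.007,0,0],"twist":0},{"travel":[-0.007,0,0],"twist":0},{"travel":[-0.007,0,0],"twist":0}]'
python3 - <<'E'
from h import *
from bench import bot
F=np.load('F.npy');s=bot.sense();print('tcp fence',tof(F,s['position']))
E
```

```text
clock: 15.35
position: [0.6414, -0.0726, -0.0116]
tool_rot: [[0.114, 0.993, -0.0], [0.993, -0.114, 0.0], [0.0, -0.0, -1.0]]
wrist_force: [0.1, 5.3, 2.0]
grip_width: 0.997
tcp fence [[-0.07037866  0.18881867]]
```

```bash
python3 -m handwheel '[{"travel":[-0.001,0,0],"twist":0},{"travel":[-0.001,0,0],"twist":0},{"travel":[-0.002,0,0],"twist":0},{"travel":[-0.002,0,0],"twist":0},{"travel":[-0.003,0,0],"twist":0},{"travel":[-0.003,0,0],"twist":0},{"travel":[-0.003,0,0],"twist":0},{"travel":[-0.003,0,0],"twist":0},{"travel":[-0.003,0,0],"twist":0},{"travel":[-0.003,0,0],"twist":0}]'
```

```text
clock: 16.6
position: [0.6413, -0.0727, -0.0116]
tool_rot: [[0.112, 0.994, -0.0], [0.994, -0.112, 0.004], [0.004, -0.001, -1.0]]
wrist_force: [1.2, 18.2, 6.9]
grip_width: 0.999
```

The board reads 18 N against the end bar, so it is flush. I'll back off, rise, and go over the dish.

```bash
python3 -m handwheel '[{"travel":[0.02,0,0],"twist":0},{"travel":[0.03,0,-0.05],"twist":-8},{"travel":[0.06,-0.01,-0.1],"twist":-18},{"travel":[0.1,-0.02,-0.12],"twist":-28},{"travel":[0.14,-0.03,-0.12],"twist":-38},{"travel":[0.18,-0.04,-0.12],"twist":-48},{"travel":[0.22,-0.045,-0.12],"twist":-58},{"travel":[0.26,-0.05,-0.12],"twist":-68},{"travel":[0.29,-0.05,-0.12],"twist":-78},{"travel":[0.301,-0.051,-0.12],"twist":-86}]'
python3 - <<'E'
from h import *
from bench import bot
F=np.load('F.npy')
c=bot.camera('top');b=board(c);print('board',tof(F,b[0]),b[1],b[2]-90-np.degrees(F[2]),tof(F,cv2.boxPoints(b)).round(4).tolist())
cv2.imwrite('pics/top2.png',cv2.convertScaleAbs(cv2.resize(c['pixels'][150:300,200:460,::-1],None,fx=3,fy=3,interpolation=2),alpha=1.7))
w=bot.camera('wrist');cv2.imwrite('pics/wrist2.png',cv2.convertScaleAbs(w['pixels'][:,:,::-1],alpha=1.3));np.savez('pics/wrist2.npz',**w)
print(w['intrinsics'].tolist(),w['R'].round(3).tolist(),w['t'])
s=bot.sense();print(s['position'],np.degrees(np.arctan2(s['tool_rot'][1,1],s['tool_rot'][0,1])),s['joint_pos'].__repr__())
E
```

```text
clock: 17.85
position: [0.6242, 0.2312, 0.1078]
tool_rot: [[-0.984, 0.176, -0.0], [0.176, 0.984, -0.001], [0.0, -0.001, -1.0]]
wrist_force: [0.2, -0.3, -0.7]
grip_width: 1.0
board [[-0.0654346   0.08904653]] (0.17816178500652313, 0.1284804493188858) 0.15695321127364714 [[-0.1294, -0.0002], [-0.001, 0.0001], [-0.0014, 0.1783], [-0.1299, 0.178]]
[[371.64829954431775, 0.0, 317.55341125915754], [0.0, 371.64829954431775, 242.5433958942497], [0.0, 0.0, 1.0]] [[0.168, 0.986, -0.001], [0.96, -0.164, 0.226], [0.223, -0.039, -0.974]] [-0.3332299  -0.56643767  0.18055707]
[0.62422062 0.23030959 0.10794393] 79.66866983755605 array([-0.7073091 ,  0.60411167,  0.44306229,  1.58673983, -0.29017608,
        1.01694543,  1.21136734])
```

View pics/top2.png

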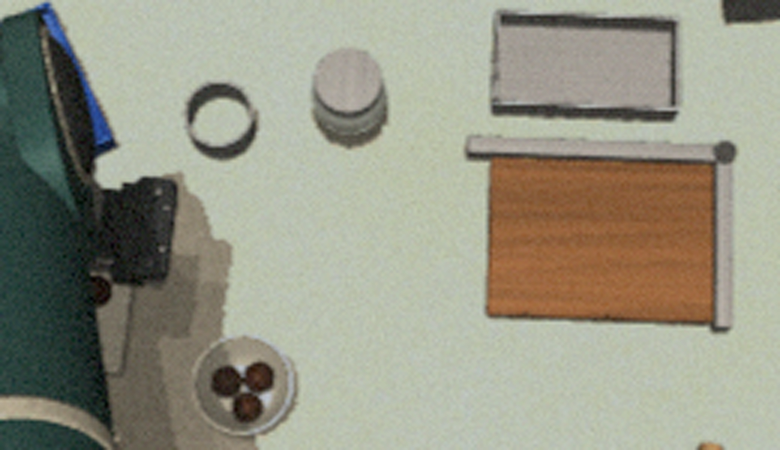

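View pics/wrist2.png

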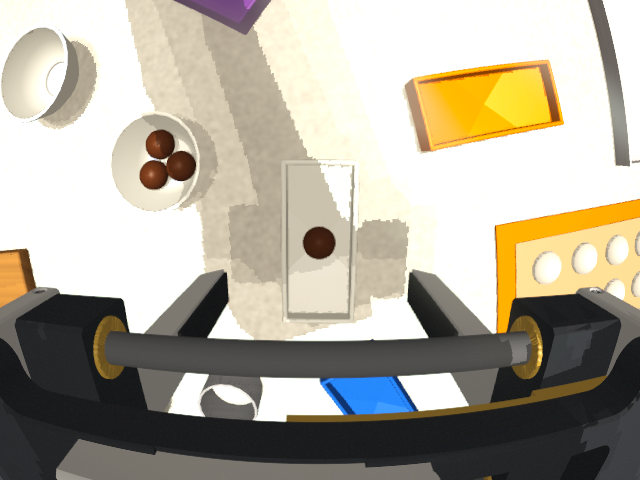

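Top view: the board sits flush in the corner (fit x −65.4, y 89.0 mm, 0.16°). Wrist view: the white dish's rim corners are at (282,162), (357,162), (353,321), (283,320), with the praline at (319,242), and the dish lies midway between the fingers.

```bash
cat >> h.py <<'E'
def wworld(c,uv,z):
    uv=np.atleast_2d(np.asarray(uv,float));K,R,t=c['intrinsics'],c['R'],c['t']
    q=(uv-[K[0,2],K[1,2]])/K[0,0];th=np.linalg.norm(q,axis=1)
    d=np.c_[q/th[:,None]*np.sin(th)[:,None],np.cos(th)]@R;o=-R.T@t
    return o+d*((z-o[2])/d[:,2])[:,None]
E
python3 - <<'E'
from h import *
from bench import bot
w=dict(np.load('pics/wrist2.npz'));print('cam',-w['R'].T@w['t'])
W=wworld(w,[(282,162),(357,162),(353,321),(283,320)],.03)[:,:2];print(W.round(4));r=cv2.minAreaRect(W.astype(np.float32));print(r)
print('praline',wworld(w,[(319,242)],.019))
s=bot.sense();R=np.array(s['tool_rot'])
c=bot.camera('scene');P=cloud(c);d=P-s['position'];X=d@R[:,0];Y=d@R[:,1]
for sg in(-1,1):
    m=(abs(X)<.02)&(abs(Y*sg-.052)<.016)&(P[...,2]>.06)&(P[...,2]<.2);z=np.sort(P[...,2][m]);print(sg,m.sum(),z[:8].round(3))
K=c['intrinsics'];q=K@(c['R']@s['position']+c['t']);print(q[:2]/q[2])
h=R[:2,1];e0=W[3]-W[0];print('dish long heading',np.degrees(np.arctan2(e0[1],e0[0])),np.degrees(np.arctan2(*(W[2]-W[1])[::-1])))
print('centre in tool', R.T@(np.array([*W.mean(0),0])-s['position']))
E
```

```text
cam [0.55982225 0.24261639 0.30369556]
[[0.5583 0.2162]
 [0.5675 0.2704]
 [0.6916 0.249 ]
 [0.6811 0.1933]]
((0.6247074604034424, 0.2318100482225418), (0.05668453872203827, 0.12589162588119507), 80.20638275146484)
praline [[0.62467636 0.23247258 0.019     ]]
-1 283 [0.124 0.125 0.125 0.125 0.125 0.126 0.126 0.127]
1 225 [0.125 0.127 0.128 0.128 0.129 0.129 0.129 0.13 ]
[450.61818702 278.03491273]
dish long heading -10.571669920547905 -9.793613393697457
centre in tool [-6.37727313e-05  2.02159754e-03  1.07943265e-01]
```

```bash
python3 -m handwheel '[{"travel":[0,0.0015,0.02],"twist":0},{"travel":[0,0.0015,0.045],"twist":0},{"travel":[0,0.0015,0.07],"twist":0},{"travel":[0,0.0015,0.09],"twist":0},{"travel":[0,0.0015,0.103],"twist":0},{"travel":[0,0.0015,0.112],"twist":0},{"travel":[0,0.0015,0.117],"twist":0},{"travel":[0,0.0015,0.12],"twist":0},{"travel":[0,0.0015,0.12],"twist":0},{"travel":[0,0.0015,0.12],"twist":0}]' 0.82 10
```

```text
clock: 19.25
position: [0.6251, 0.2305, -0.0112]
tool_rot: [[-0.983, 0.183, 0.001], [0.183, 0.983, 0.0], [-0.001, 0.0, -1.0]]
wrist_force: [0.0, 0.6, -0.1]
grip_width: 0.818
```

```bash
python3 -m handwheel '[{"travel":[0,0,0],"twist":0},{"travel":[0,0,0],"twist":0},{"travel":[0,0,0],"twist":0},{"travel":[0,0,0],"twist":0},{"travel":[0,0,0],"twist":0},{"travel":[0,0,0],"twist":0},{"travel":[0,0,0],"twist":0},{"travel":[0,0,0],"twist":0},{"travel":[0,0,0],"twist":0},{"travel":[0,0,0],"twist":0}]' 0.65 10; python3 -m handwheel '[{"travel":[0,0,0],"twist":0},{"travel":[0,0,0],"twist":0},{"travel":[0,0,0],"twist":0},{"travel":[0,0,0],"twist":0},{"travel":[0,0,0],"twist":0},{"travel":[0,0,0],"twist":0},{"travel":[0,0,0],"twist":0},{"travel":[0,0,0],"twist":0},{"travel":[0,0,0],"twist":0},{"travel":[0,0,0],"twist":0}]' 0.5 20
python3 - <<'E'
from h import *
from bench import bot
w=bot.camera('wrist');cv2.imwrite('pics/wrist3.png',cv2.convertScaleAbs(w['pixels'][:,:,::-1],alpha=1.3))
E
```

```text
clock: 20.5
position: [0.6249, 0.2304, -0.0116]
tool_rot: [[-0.983, 0.183, 0.0], [0.183, 0.983, -0.0], [-0.0, -0.0, -1.0]]
wrist_force: [0.9, 2.2, 0.9]
grip_width: 0.65
clock: 21.75
position: [0.6249, 0.2304, -0.0116]
tool_rot: [[-0.983, 0.183, 0.0], [0.183, 0.983, -0.0], [-0.0, -0.0, -1.0]]
wrist_force: [0.2, 1.7, 1.7]
grip_width: 0.613
```

View pics/wrist3.png

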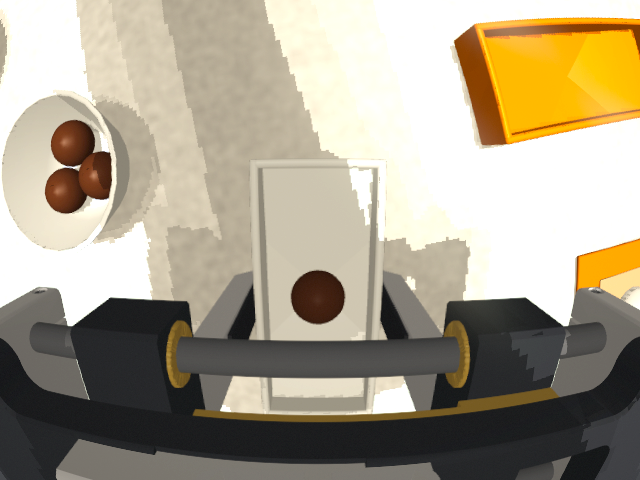

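The grip reads 57.6 mm, so it holds the 58 mm dish, and the praline is central at (318,297). I'll lift straight up.

```bash
python3 -m handwheel '[{"travel":[0,0,-0.002],"twist":0},{"travel":[0,0,-0.006],"twist":0},{"travel":[0,0,-0.014],"twist":0},{"travel":[0,0,-0.026],"twist":0},{"travel":[0,0,-0.04],"twist":0},{"travel":[0,0,-0.056],"twist":0},{"travel":[0,0,-0.072],"twist":0},{"travel":[0,0,-0.086],"twist":0},{"travel":[0,0,-0.096],"twist":0},{"travel":[0,0,-0.1],"twist":0}]' - 25
python3 - <<'E'
from h import *
from bench import bot
c=bot.camera('top');F=np.load('F.npy');s=bot.sense();b=board(c);print('board',b[0],tof(F,b[0]),np.round(s['joint_pos'],2))
t=fromf(F,[-.065,.09])[0];print(t,delta(s,[*t,s['position'][2]],-6.57))
w=bot.camera('wrist');cv2.imwrite('pics/wrist4.png',cv2.convertScaleAbs(w['pixels'][:,:,::-1],alpha=1.3))
E
```

```text
clock: 23.05
position: [0.625, 0.2305, 0.089]
tool_rot: [[-0.983, 0.183, 0.0], [0.183, 0.983, 0.0], [-0.0, 0.0, -1.0]]
wrist_force: [0.1, 0.9, -1.9]
grip_width: 0.618
board (0.6349942684173584, -0.17206691205501556) [[-0.06531981  0.08928561]] [-0.7   0.63  0.44  1.6  -0.3   0.98  1.22]
[ 0.63539368 -0.17139378] (array([-8.370e+01, -3.932e+02, -1.000e-01]), np.float64(86.0))
```

View pics/wrist4.png

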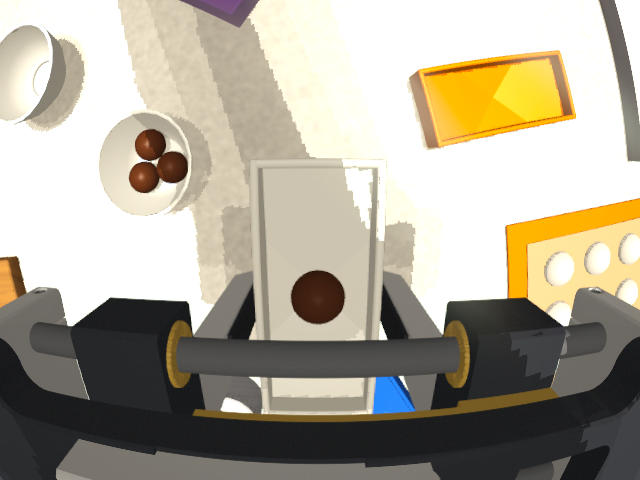

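Lifted, with the praline central at (318,297). Now two gentle 43° turns in place.

```bash
python3 -m handwheel '[{"travel":[0,0,0],"twist":1},{"travel":[0,0,0],"twist":4},{"travel":[0,0,0],"twist":9},{"travel":[0,0,0],"twist":15},{"travel":[0,0,0],"twist":22},{"travel":[0,0,0],"twist":28},{"travel":[0,0,0],"twist":34},{"travel":[0,0,0],"twist":39},{"travel":[0,0,0],"twist":42},{"travel":[0,0,0],"twist":43}]'
```

```text
clock: 24.4
position: [0.6246, 0.2304, 0.0878]
tool_rot: [[-0.593, 0.805, -0.001], [0.805, 0.593, -0.001], [-0.0, -0.001, -1.0]]
wrist_force: [-0.3, 0.5, -1.6]
grip_width: 0.616
```

```bash
python3 -m handwheel '[{"travel":[0,0,0],"twist":1},{"travel":[0,0,0],"twist":4},{"travel":[0,0,0],"twist":9},{"travel":[0,0,0],"twist":15},{"travel":[0,0,0],"twist":22},{"travel":[0,0,0],"twist":28},{"travel":[0,0,0],"twist":34},{"travel":[0,0,0],"twist":39},{"travel":[0,0,0],"twist":42},{"travel":[0,0,0],"twist":43}]'
python3 - <<'E'
from h import *
from bench import bot
s=bot.sense();print(s['wrist_force'],delta(s,[.6352,-.1715,.092],-6.57),np.round(s['joint_pos'],2))
w=bot.camera('wrist');im=w['pixels'].astype(int);m=((im[...,0]<110)&(im[...,0]>im[...,2]*1.6+10))[250:350,240:390];v,u=np.nonzero(m);print('brown',m.sum(),u.mean()+240,v.mean()+250)
E
```

```text
clock: 25.65
position: [0.6248, 0.2305, 0.0883]
tool_rot: [[0.114, 0.993, -0.0], [0.993, -0.114, -0.0], [-0.0, -0.0, -1.0]]
wrist_force: [-0.4, 0.3, -2.5]
grip_width: 0.616
[-0.43800653  0.2993283  -2.46688767] (array([-398.2,   56.2,   -3.7]), np.float64(0.0)) [-0.92  0.73  0.79  1.61 -0.57  1.05 -0.08]
brown 2163 317.3675450762829 296.876560332871
```

```bash
python3 -m handwheel '[{"travel":[-0.002,0,0],"twist":0},{"travel":[-0.008,0.001,0],"twist":0},{"travel":[-0.018,0.0025,0],"twist":0},{"travel":[-0.032,0.0045,0],"twist":0},{"travel":[-0.05,0.007,0],"twist":0},{"travel":[-0.068,0.0095,0],"twist":0},{"travel":[-0.082,0.0115,0],"twist":0},{"travel":[-0.092,0.013,0],"twist":0},{"travel":[-0.098,0.014,0],"twist":0},{"travel":[-0.1,0.014,0],"twist":0}]'
```

```text
clock: 26.95
position: [0.6274, 0.1294, 0.0884]
tool_rot: [[0.114, 0.993, -0.0], [0.993, -0.114, -0.0], [-0.0, -0.0, -1.0]]
wrist_force: [-0.3, -0.7, -2.3]
grip_width: 0.614
```

```bash
python3 -m handwheel '[{"travel":[-0.002,0,0],"twist":0},{"travel":[-0.008,0.001,0],"twist":0},{"travel":[-0.018,0.0025,0],"twist":0},{"travel":[-0.032,0.0045,0],"twist":0},{"travel":[-0.05,0.007,0],"twist":0},{"travel":[-0.068,0.0095,0],"twist":0},{"travel":[-0.082,0.0115,0],"twist":0},{"travel":[-0.092,0.013,0],"twist":0},{"travel":[-0.098,0.014,0],"twist":0},{"travel":[-0.1,0.014,0],"twist":0}]'
python3 - <<'E'
from h import *
from bench import bot
s=bot.sense();print(delta(s,[.6352,-.1715,.092],-6.57),np.round(s['joint_pos'],2))
w=bot.camera('wrist');im=w['pixels'].astype(int);m=((im[...,0]<110)&(im[...,0]>im[...,2]*1.6+10))[250:350,240:390];v,u=np.nonzero(m);print('brown',m.sum(),u.mean()+240,v.mean()+250)
E
```

```text
clock: 28.2
position: [0.63, 0.0284, 0.0884]
tool_rot: [[0.114, 0.993, 0.0], [0.993, -0.114, -0.0], [-0.0, 0.0, -1.0]]
wrist_force: [-0.3, 0.7, -1.8]
grip_width: 0.618
(array([-198. ,   28. ,   -3.6]), np.float64(0.0)) [-0.65  0.67  0.8   1.7  -0.56  1.01  0.23]
brown 2161 317.34613604812586 296.80981027302175
```

```bash
python3 -m handwheel '[{"travel":[-0.002,0,0],"twist":0},{"travel":[-0.008,0.001,0],"twist":0},{"travel":[-0.018,0.0025,0],"twist":0},{"travel":[-0.032,0.0045,0],"twist":0},{"travel":[-0.05,0.007,0],"twist":0},{"travel":[-0.068,0.0095,0],"twist":0},{"travel":[-0.082,0.0115,0],"twist":0},{"travel":[-0.092,0.013,0],"twist":0},{"travel":[-0.098,0.014,0],"twist":0},{"travel":[-0.1,0.014,0],"twist":0}]'
```

```text
clock: 29.5
position: [0.6325, -0.0725, 0.0884]
tool_rot: [[0.114, 0.994, -0.0], [0.994, -0.114, -0.0], [-0.0, -0.0, -1.0]]
wrist_force: [0.4, 0.2, -1.3]
grip_width: 0.614
```

```bash
python3 -m handwheel '[{"travel":[-0.002,0,0],"twist":0},{"travel":[-0.008,0.001,0],"twist":0},{"travel":[-0.018,0.0025,0],"twist":0},{"travel":[-0.032,0.0045,0],"twist":0},{"travel":[-0.05,0.007,0],"twist":0},{"travel":[-0.068,0.0095,0],"twist":0},{"travel":[-0.082,0.0115,0],"twist":0},{"travel":[-0.092,0.013,0],"twist":0},{"travel":[-0.098,0.014,0],"twist":0},{"travel":[-0.098,0.014,0],"twist":0}]'
python3 - <<'E'
from h import *
from bench import bot
s=bot.sense();print(delta(s,[.6352,-.1715,.09],-6.57),np.round(s['joint_pos'],2))
w=bot.camera('wrist');im=w['pixels'].astype(int);m=((im[...,0]<110)&(im[...,0]>im[...,2]*1.6+10))[250:350,240:390];v,u=np.nonzero(m);print('brown',m.sum(),u.mean()+240,v.mean()+250)
cv2.imwrite('pics/wrist5.png',cv2.convertScaleAbs(w['pixels'][:,:,::-1],alpha=1.3))
c=bot.camera('scene');P=cloud(c);cv2.imwrite('pics/scene5.png',cv2.convertScaleAbs(cv2.resize(c['pixels'][120:300,130:370,::-1],None,fx=3,fy=3,interpolation=2),alpha=1.6))
d=P-s['position'];R=s['tool_rot'];X=d@R[:,0];Y=d@R[:,1]
m=(abs(X)<.08)&(abs(Y)<.04)&(P[...,2]>.07)&(P[...,2]<.15)&(cv2.cvtColor(c['pixels'],cv2.COLOR_RGB2HSV)[...,2]>130)
print('bright near dish z',np.percentile(P[...,2][m],[5,50,95]),m.sum())
E
```

```text
clock: 30.75
position: [0.6352, -0.1715, 0.0883]
tool_rot: [[0.114, 0.993, -0.0], [0.993, -0.114, -0.0], [-0.0, -0.0, -1.0]]
wrist_force: [0.1, -0.5, -1.8]
grip_width: 0.616
(array([ 0. ,  0. , -1.7]), np.float64(0.0)) [-0.31  0.71  0.79  1.63 -0.57  1.04  0.53]
brown 2509 315.5962534874452 292.41371064168993
bright near dish z [0.11432902 0.12775608 0.13153069] 39
```

View pics/scene5.png

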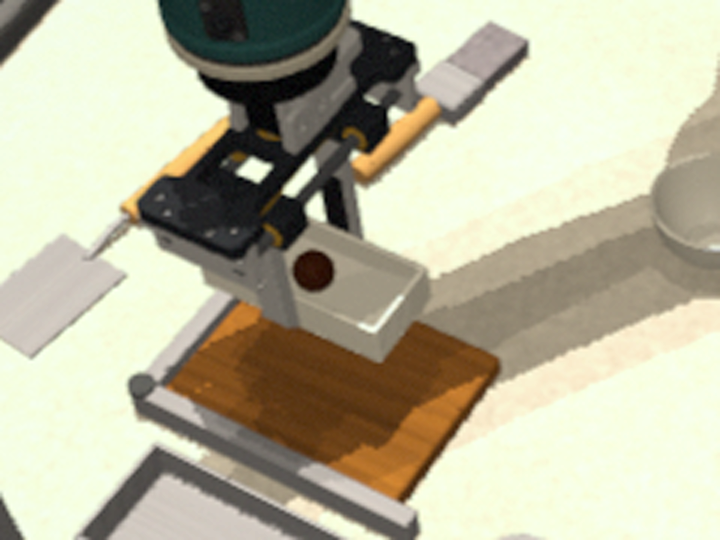

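View pics/wrist5.png

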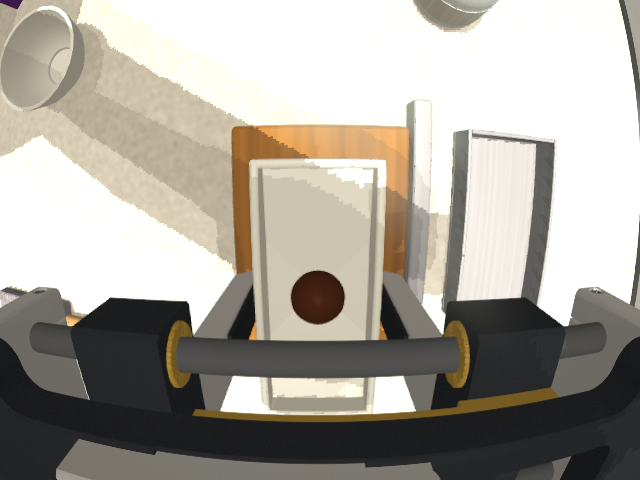

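Both views show the dish level, its long side parallel to the board and centred over it. The praline is still at (318,297), and the board is flush in the corner. One call to settle, then hand in.

```bash
python3 -m handwheel '[{"travel":[0,0,0],"twist":0},{"travel":[0,0,0],"twist":0},{"travel":[0,0,0],"twist":0},{"travel":[0,0,0],"twist":0},{"travel":[0,0,0],"twist":0},{"travel":[0,0,0],"twist":0},{"travel":[0,0,0],"twist":0},{"travel":[0,0,0],"twist":0},{"travel":[0,0,0],"twist":0},{"travel":[0,0,0],"twist":0}]' && python3 -c "
from bench import bot
print(bot.sign_off())"
```

```text
clock: 32.1
position: [0.6352, -0.1714, 0.0884]
tool_rot: [[0.114, 0.993, 0.0], [0.993, -0.114, -0.0], [-0.0, 0.0, -1.0]]
wrist_force: [-0.4, -1.6, -1.9]
grip_width: 0.619
the job is handed in; nothing more can be done
None
```

I pushed the board flush into the fence corner, then lifted the white dish, turned it 86° in the air and handed in at 32.1 s. It is held level above the middle of the board; `sign_off` gave no verdict.

**Last checks**
- **Board:** after the second push the camera fit put it at x −65.4, y 89.0 mm in the fence frame, 0.16° off square. The targets are −65 and 90. It gave the same position once the dish was lifted, and the last pictures show it still in the corner.
- **Dish:** the gripper is within 1 mm of the board centre and its axes are parallel to the fence. The rim is at about 130 mm, so mid-height is about 115 mm. The grip reads about 58 mm, set to 25 N.
- **Praline:** it stayed at the same pixel in the wrist view, (318,297), from the grasp through the last picture, in the middle of the dish.
- **Bystanders:** none looks moved in the pictures, but I did not re-measure their positions.

**What disagreed**
- **Height readout:** the tool height readout is about 37 mm lower than the cameras show. My first push therefore passed above the board without touching it. I used camera heights after that, so the readout of 0.088 m at the end is about 0.125 m in reality.
- **Praline colour check:** the automatic check drifted by 2 to 4 pixels over the board, most likely because it picked up brown wood. I relied on the pictures there.
- **Typing slip:** one early row was in millimetres instead of metres. The step limit capped it and it did no harm.

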